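# Shut the lamp's gear cover and gauge its locking-lug gap

## Task

On the street-lamp housing, slide the flat cover fully shut over the wiring compartment, which brings the lug on the cover alongside the fixed lug on the housing. Then take the taper gauge from its block and, keeping it upright and square to the lugs, lower its blade down the middle of the gap between them until it drags snugly on both, without jamming it. Finish while still holding the gauge in the gap at that depth, so that the gap can be read off for the locking screw's spacer; leave the other things on the bench alone.

Things in the scene. Friction and masses are not known exactly. Their poses are not given: they have to be found in the camera images.
- housing: White cast lamp housing, fixed on the bench on black foam; body 310 x 176 mm, flat deck 75 mm above the bench; a round black socket stands on the deck at its -x end (100 mm above the bench), a pole spigot sticks out at its +x end. Origin on the bench under its middle, z up, x along its length = the way the cover shuts.
- cover: Flat bare-metal cover, 126 (x) x 104 x 4 mm, sliding in two guides on the deck; parallel to the housing, origin under its centre. Fully shut (end stop) its origin lies 75 mm along the housing's +x from the housing's origin; it starts 45 to 75 mm short of that and shuts along +x. Sliding friction about 3 N, no spring. It carries the pull and, near its +y edge, an upright lug.
- cover_pull (a point): Top centre of the cover's upright black pull, a rib 10 mm thick (along housing x), 52 mm long (along housing y), 26 mm high above the cover plate. Moves with the cover; its axes are parallel to the housing's.
- lug_top (a point): Top of the cover's lug, an upright plate 40 mm long (housing x), 6 mm thick, 52 mm high above the cover, with a cross hole: this point is on the plane of its face that looks to housing +y, at the top, middle of its length. The top edge of that face is bevelled 3 x 3 mm. Moves with the cover.
- keeper: Fixed steel bracket on the housing's +y side with an upright lug like the cover's, 40 mm long, 6 mm thick. Parallel to the housing; origin at the foot of its face that looks to -y, mid length; top 49 mm above the origin. Cover shut, the two lugs face each other at equal height, with a parallel gap of 4.5 to 6 mm (differs from lamp to lamp); 52 mm below their tops the gap ends on the cover plate.
- keeper_top (a point): Top of the fixed lug: on the plane of its -y face, 49 mm above its foot, middle of its length. The top edge of that face is bevelled 3 x 3 mm. Cover shut, the middle of the gap's mouth is halfway between this point and lug_top.
- gauge: Taper gauge, about 0.09 kg, 112 mm long, standing upright, loose, in its block. Steel blade 66 mm long, 16 mm wide (x), tapering evenly 1 in 8 on thickness (y): 1.5 mm at the tip, 9.75 mm at the handle. Black plastic handle above it: 26 (x) x 16 (y) x 46 mm high. Origin at the middle of the blade tip, z up to the handle.
- gauge_tip (a point): Middle of the blade's lower edge (the gauge's origin).
- gauge_grip (a point): Middle of the gauge's handle, 89 mm above the tip; handle top 23 mm higher, handle underside 23 mm lower.
- holder: Wooden gauge block, fixed, 116 (x) x 60 (y) x 74 mm high, origin under its centre. The gauge stands in the slot at its middle, axes parallel to the block's, handle underside resting on the block's top, tip 8 mm above the bench; lifting it 70 mm frees it. Two steel plug gauges, 18 mm high, stick up 42 mm either side of the slot along x.
- bottle: Yellow bottle with red cap, diameter 56, height 150 mm, origin under its centre; leave it alone.
- socket_ring: Round black plastic socket, diameter 62, height 22 mm, origin under its centre; leave it alone.
- screwdriver: Screwdriver lying on the bench; leave it alone.

How it is judged:
By the outcome, as a careful person would: the job done as asked, in the order asked, and still so for the second after the job is handed in, while the arm keeps its last pose, push and grip.
It also fails if it takes over 58 s, if anything falls off the work surface, if the arm or the gripper's body presses on something with over 40 N, if the wrist force passes 120 N, or if a joint passes its speed limit or range.

## Robot

A 7-joint arm with a two-finger parallel gripper is mounted at the origin on the work surface. World frame = base frame: x ahead of the robot, y to its left, z up, the work surface at z = 0. Lengths are in mm, angles in rad, forces in N, time in s.
With the tool pointing down it reaches from about 350 to 775 mm from the base axis. Payload 3.1 kg.
Tool frame: the origin (TCP) lies between the finger pads; the fingertips stand bot.tips_ahead ahead of it and the grasp point (between the pads) lies 11 mm behind it (bot.tips_ahead is the distance from the TCP to the fingertips, in mm); z points along the fingers, y is the line along which they close (so a half turn about z gives the same grasp; the last joint's range is limited). The gripper opens to 85 mm and grips with 20 to 120 N. Pads are 22 mm wide; open, the fingers measure 114 mm over their backs; the gripper's body (76 mm by 85 mm) begins 54 mm behind the grasp point. The pads swing forward as they close: fully open they stand 13 mm farther back than shut.
Start: joints at [1.1, 0.311, 0.014, 1.512, -0.004, 1.319, -0.027], TCP at [228.712, -500.208, 216.604] pointing down, gripper open.
Joint ranges: [-2.7, 2.7], [-0.3, 1.91], [-1.27, 1.3], [0.12, 2.57], [-1.44, 4.58], [0.2, 2.03], [-3.05, 3.05]. Speed limits (rad/s): [2.79, 2.79, 3.14, 3.14, 3.14, 3.14, 3.14].

## Interface

Orientations are given as [roll, pitch, yaw] about the fixed x, y, z axes, in that order (R = Rz(yaw) Ry(pitch) Rx(roll)).
In Python, from workcell import bot gives the robot as it stands.
- The arm moves only by the tool apply_moves, never from a script. Its argument "moves" is one flat list of numbers, 7 for each row, row after row: the shift along the tool's x, y, z in m, then the turn, a rotation vector about the tool's x, y, z in degrees, then the closure, from -1 (fully open) to 1 (shut). In form: [tx, ty, tz, ax, ay, az, hand, tx, ty, tz, ax, ay, az, hand, ...]. A call has 1 to 5 rows; each row shifts and turns the commanded pose from where the row before left it, along the tool's axes as they then stand; what a row does not reach is not made up. A row lasts 1/8 s, in which the tool goes at most 62.5 mm and 10.7 degrees, less where a joint would pass 70% of its speed; a pose out of reach is approached as far as the arm can. A call is refused whole if a number of a shift passes 0.0625 or a number of a turn 10.7, either way. A call with a gripper value outside its range is refused whole. The fingers move at their own pace and stop on an object; "force" is the grip in N (left out, the last holds). Time passes only in rows, so rows that do not move let the fingers close. It gives the time, the measured TCP pose, the force and the opening at its end, in the units of the state.
- bot.sense(): the state, without advancing time (a new reading comes with each control period).
- bot.snapshot(name): name is "side" or "top"; returns the picture (420x560x3 uint8, red, green, blue); there is no depth.
- bot.calibration(name): a dict with "mtx" (3x3 intrinsics, pixels), "D" ([k1, k2, p1, p2, k3] as OpenCV has them; the pictures are not rectified), "cam_to_world" (4x4, takes a point from camera to world coordinates). Camera axes: x right, y down, z forward; pixel columns grow to the right and rows downward; lengths in mm; the calibration is good to about 2 mm. A picture is of the moment at which its call begins. calibration takes no time and is no camera call.
- bot.hand_in(): hands the job in, once; it reports no verdict.
The state is a dict: "time_s": time; "q": joint angles; "joint_velocities": joint speeds; "joint_efforts": joint torques, N m; "tcp_pos": TCP position; "ee_rot": TCP orientation; "wrist_force": force on the tool from outside, world axes, zero at the start; "ft_torque": the same for the moment, N m; "gripper_width": finger opening in mm.
Only numpy, scipy, OpenCV 4.12 (cv2) and the standard library are available. Lean on these libraries where they do the work, as an engineer would, in place of code of your own. Each camera call takes 0.05 s, during which the arm holds its last target. There are 200 camera calls.

## Working session

There is one attempt and no reset: what is moved stays moved. The work goes in short steps, Python scripts to look and compute and a tool call to move; the robot and the scene stay as the last step left them, time stands still between calls to the robot, and variables do not carry over. Pictures are saved under pics/ and viewed, on a budget of 10 in all, crops included, one or two more only if the job needs it, and the job is handed in when it is done.

Besides the shell and the picture viewer there is one more tool, called after "Emit:" as a command line: name --argument value ..., lists and objects as JSON in quotes. apply_moves: Moves the arm, as the interface text tells. Its arguments: {"type":"object","properties":{"moves":{"type":"array"},"force":{"type":"number"}},"required":["moves"]}

```bash
mkdir -p pics; python3 - <<'E'
from workcell import bot
import cv2,numpy as np
np.set_printoptions(precision=2,suppress=True)
for n in("side","top"):
    cv2.imwrite(f"pics/{n}0.png",cv2.cvtColor(bot.snapshot(n),cv2.COLOR_RGB2BGR))
    c=bot.calibration(n);print(n,c["mtx"],c["D"],c["cam_to_world"])
print(bot.sense(),bot.tips_ahead)
E
```

```text
side [[395.49   0.   289.98]
 [  0.   395.49 210.07]
 [  0.     0.     1.  ]] [0.01 0.   0.   0.   0.  ] [[ -0.91  -0.25   0.32 290.78]
 [ -0.41   0.54  -0.74 613.17]
 [  0.01  -0.8   -0.6  569.32]
 [  0.     0.     0.     1.  ]]
top [[383.21   0.   279.64]
 [  0.   383.21 212.56]
 [  0.     0.     1.  ]] [-0.09  0.    0.    0.    0.  ] [[  0.04  -0.96   0.26 352.29]
 [ -1.    -0.04   0.01  27.31]
 [  0.    -0.26  -0.97 924.06]
 [  0.     0.     0.     1.  ]]
{'time_s': 0.1, 'q': array([ 1.1 ,  0.31,  0.01,  1.51, -0.  ,  1.32, -0.03]), 'joint_velocities': array([ 0., -0., -0., -0., -0.,  0.,  0.]), 'joint_efforts': array([  0.  , -38.09,   0.15, -23.12,   0.01,   0.01,  -0.  ]), 'tcp_pos': array([ 228.4 , -499.57,  215.62]), 'ee_rot': array([-3.14,  0.  ,  0.43]), 'wrist_force': array([ 0.07, -0.36, -0.35]), 'ft_torque': array([-0.01,  0.04, -0.02]), 'gripper_width': 85.26903934683413} 8.0
```

View pics/side0.png

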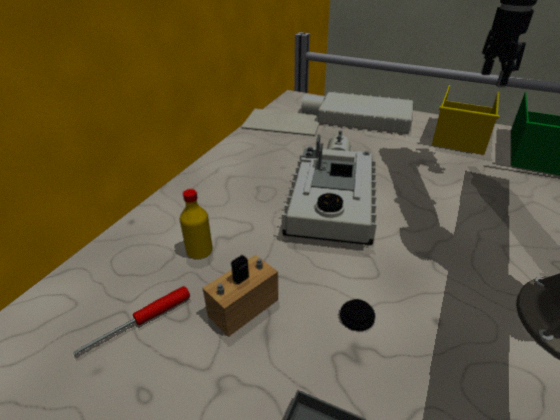

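View pics/top0.png

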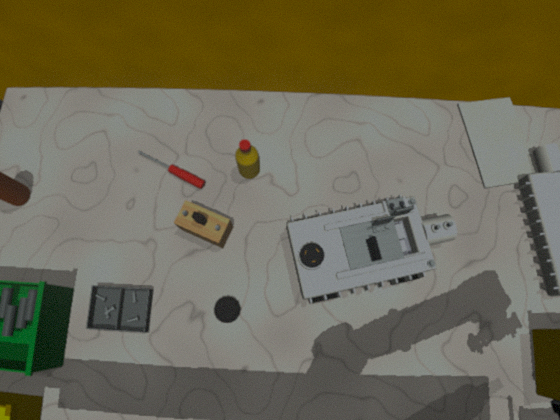

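Side view: the housing is around (333,195), gauge handle at (240,268), block at (242,293). Top view: the housing is around (360,250), pull at (375,248), gauge at (201,218). Next I'll crop closer.

```bash
cat > h.py <<'E'
from workcell import bot
import cv2,numpy as np
np.set_printoptions(precision=2,suppress=True)
C={n:bot.calibration(n) for n in("side","top")}
def ray(n,uv):
    c=C[n];p=cv2.undistortPoints(np.array([[uv]],float),c["mtx"],np.array(c["D"]))[0,0]
    T=np.array(c["cam_to_world"]);d=T[:3,:3]@[p[0],p[1],1];return T[:3,3],d/np.linalg.norm(d)
def onz(n,uv,z):
    o,d=ray(n,uv);return o+d*(z-o[2])/d[2]
def tri(a,b):
    (o,d),(p,e)=ray("side",a),ray("top",b)
    s=np.linalg.lstsq(np.c_[d,-e],p-o,rcond=None)[0];A=o+s[0]*d;B=p+s[1]*e
    return (A+B)/2,np.linalg.norm(A-B)
def proj(n,P):
    c=C[n];T=np.linalg.inv(np.array(c["cam_to_world"]))
    return cv2.projectPoints(np.atleast_2d(np.array(P,float)),cv2.Rodrigues(T[:3,:3])[0],T[:3,3],c["mtx"],np.array(c["D"]))[0][:,0]
def crop(im,x,y,w,h,k):
    return cv2.resize(im[y:y+h,x:x+w],None,fx=k,fy=k,interpolation=cv2.INTER_CUBIC)
E
python3 - <<'E'
from h import *
t=cv2.imread("pics/top0.png");s=cv2.imread("pics/side0.png")
a=crop(t,280,190,180,120,4.4);b=crop(t,170,190,70,65,2)
cv2.imwrite("pics/a.png",a)
a=crop(s,280,130,105,115,5);b=crop(s,198,250,54,85,5)
o=np.zeros((575,525+270,3),np.uint8);o[:,:525]=a;o[:425,525:]=b
o[430:430+130,525:525+140]=crop(t,170,190,70,65,2)
cv2.imwrite("pics/b.png",o)
E
```

```text
(no output)
```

View pics/a.png

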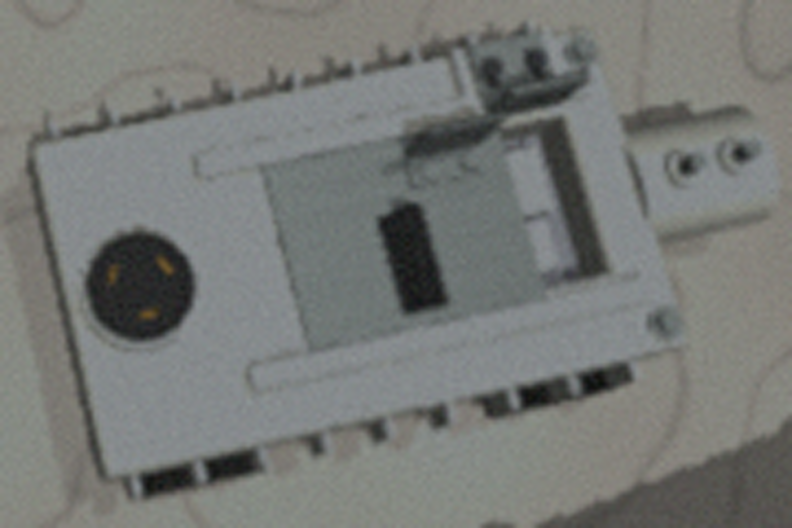

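View pics/b.png

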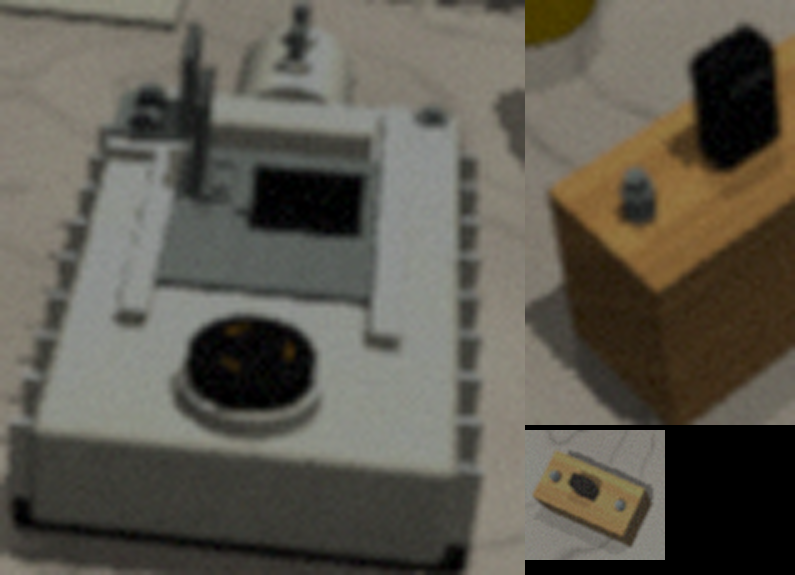

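Crop a (4.4x): deck corners are at (33,143), (105,478) and (685,347). The cover's trailing edge runs (265,168)-(310,350), the pull is near (412,258), and the keeper is at (530,80). Crop b: the lugs are at (190,30) and (205,70), and the handle is upright in its block.

```bash
python3 - <<'E'
from h import *
f=lambda X,Y,x0,y0,k:(x0+(X+.5)/k-.5,y0+(Y+.5)/k-.5)
A=lambda X,Y:f(X,Y,280,190,4.4); B=lambda X,Y:f(X,Y,280,130,5); H=lambda X,Y:f(X,Y,198,250,5)
P=[onz("top",A(*p),75) for p in((33,143),(105,478),(685,347))]
print("deck top",P,np.linalg.norm(P[0]-P[1]),np.linalg.norm(P[2]-P[1]))
S=[onz("side",B(*p),75) for p in((40,432),(455,470),(460,108))]
print("deck side",S,np.linalg.norm(S[0]-S[1]),np.linalg.norm(S[2]-S[1]))
print("yaws",[np.arctan2(*(v[1::-1])) for v in(P[2]-P[1],S[2]-S[1])], [np.arctan2(*(v[1::-1])) for v in(P[0]-P[1],S[0]-S[1])])
E_=[onz("top",A(*p),79) for p in((265,168),(310,350))];print("cover edge",E_)
im={n:cv2.imread(f"pics/{n}0.png") for n in("side","top")}
def blob(n,x,y,w,h,th=45):
    m=(im[n].max(2)<th).astype(np.uint8);q=np.zeros_like(m);q[y:y+h,x:x+w]=m[y:y+h,x:x+w]
    c=max(cv2.findContours(q,cv2.RETR_EXTERNAL,cv2.CHAIN_APPROX_NONE)[0],key=cv2.contourArea)
    return cv2.minAreaRect(c),cv2.boundingRect(c)
print("socket",blob("top",295,235,35,40),blob("side",315,190,35,30))
print("pull",blob("top",362,232,25,35),blob("side",328,160,28,20))
print("handle",blob("top",190,208,22,20),blob("side",230,253,24,32))
# block wood mask
for n,z in(("top",74),):
    hsv=cv2.cvtColor(im[n],cv2.COLOR_BGR2HSV);m=((hsv[...,0]>8)&(hsv[...,0]<25)&(hsv[...,1]>90)&(hsv[...,2]>110)).astype(np.uint8);m[:190]=0;m[260:]=0;m[:,:165]=0;m[:,245:]=0
    m=cv2.morphologyEx(m,cv2.MORPH_CLOSE,np.ones((9,9)))
    c=max(cv2.findContours(m,cv2.RETR_EXTERNAL,cv2.CHAIN_APPROX_NONE)[0],key=cv2.contourArea)
    b=cv2.boxPoints(cv2.minAreaRect(c));w=np.array([onz(n,p,z) for p in b]);print("block",b,w,w.mean(0),[np.linalg.norm(w[i]-w[i-1]) for i in range(4)],[np.arctan2(*((w[i]-w[i-1])[1::-1])) for i in range(4)])
print("plugs side",onz("side",H(638,178),92) if 0 else onz("side",(220.2,286),92),onz("side",(259.5,262),92))
E
```

```text
deck top [array([559.15,  16.47,  75.  ]), array([390.33, -25.25,  75.  ]), array([ 465.53, -320.25,   75.  ])] 173.89644174160537 304.43239162671614
deck side [array([554.71,  23.9 ,  75.  ]), array([392.76, -22.62,  75.  ]), array([ 469.22, -323.49,   75.  ])] 168.49978319167943 310.4358444245643
yaws [np.float64(-1.32120466590075), np.float64(-1.3219307182427913)] [np.float64(0.242287635797407), np.float64(0.27974269042083255)]
cover edge [array([ 549.84, -103.36,   79.  ]), array([ 457.05, -126.27,   79.  ])]
socket (((311.5500183105469, 254.65000915527344), (22.45216941833496, 21.50348663330078), 71.56504821777344), (300, 244, 23, 23)) (((330.0, 202.5), (17.0, 24.0), 90.0), (318, 194, 25, 18))
pull (((373.16033935546875, 248.3113250732422), (22.389768600463867, 8.653715133666992), 74.05460357666016), (367, 237, 14, 24)) (((340.519775390625, 169.80197143554688), (22.48784065246582, 12.238957405090332), 5.710593223571777), (329, 163, 24, 14))
handle (((199.13790893554688, 218.15516662597656), (13.741456031799316, 7.984899520874023), 21.801406860351562), (193, 213, 13, 11)) (((239.45864868164062, 269.5034484863281), (26.82369041442871, 16.110824584960938), 85.2363510131836), (231, 256, 18, 28))
block [[173.49 223.17]
 [183.89 199.26]
 [229.08 218.91]
 [218.69 242.82]] [[545.94 276.71  74.  ]
 [604.06 258.7   74.  ]
 [561.4  149.48  74.  ]
 [504.93 168.85  74.  ]] [554.08 213.43  74.  ] [np.float64(115.3895313635176), np.float64(60.844915327294366), np.float64(117.2602857810554), np.float64(59.693649878497645)] [np.float64(1.2075072417461599), np.float64(-0.3004117011516647), np.float64(-1.9431519134965), np.float64(2.811098759145283)]
plugs side [567.94 257.6   92.  ] [536.02 182.8   92.  ]
```

```bash
python3 - <<'E'
from h import *
ux=np.array([np.cos(-1.32),np.sin(-1.32),0]);uy=np.array([-ux[1],ux[0],0]);O=np.array([513.2,-154.5,0])
def hs(p): p=p-O; return np.array([p@ux,p@uy,p[2]])
f=lambda X,Y,x0,y0,k:(x0+(X+.5)/k-.5,y0+(Y+.5)/k-.5)
A=lambda X,Y:f(X,Y,280,190,4.4); B=lambda X,Y:f(X,Y,280,130,5)
for n,p,q in(("pull",(340.5,169.8),(373.3,248.3)),):
    print(n,onz("side",p,92),onz("top",q,92),hs(onz("side",p,92)),hs(onz("top",q,92)),tri(p,q))
print("socket",hs(onz("top",(311.5,254.6),100)),hs(onz("side",(330,202.5),100)))
print("handle",onz("top",(199.1,218.2),97),onz("side",(239.5,269.5),97),tri((239.5,269.5),(199.1,218.2)))
print("keeper-ish", hs(onz("side",B(193,28),131)), "lug",hs(onz("side",B(207,70),131)),hs(onz("top",A(455,130),131)))
E
python3 - <<'E'
from workcell import bot
print(bot.sense()["tcp_pos"])
E
```

```text
pull [ 506.08 -170.42   92.  ] [ 503.33 -175.69   92.  ] [ 13.66 -10.85  92.  ] [ 18.08 -14.82  92.  ] (array([ 505.81, -176.28,   88.4 ]), np.float64(3.663802319735527))
socket [-119.78   -0.66  100.  ] [-134.53    1.39  100.  ]
handle [554.54 213.45  97.  ] [555.47 216.85  97.  ] (array([556.13, 214.4 ,  94.11]), np.float64(1.7871899598148964))
keeper-ish [106.    54.13 131.  ] lug [ 61.92  42.43 131.  ] [ 44.76  37.31 131.  ]
[ 228.40134576 -499.57312367  215.61636462]
```

```bash
cat >> h.py <<'E'
def plan(xyz,yaw,N,hand):
    s=bot.sense();p=s["tcp_pos"];y=s["ee_rot"][2];print("at",p,s["ee_rot"],s["wrist_force"])
    d=(np.array(xyz)-p)/N/1000;a=(yaw-y+np.pi)%(2*np.pi)-np.pi;a/=N
    for i in range(N):
        w=y+i*a;c,t=np.cos(w),np.sin(w)
        print([round(float(v),4) for v in(d[0]*c+d[1]*t,d[0]*t-d[1]*c,-d[2])],[0,0,round(-np.degrees(a),2)],hand,end=" ;\n")
E
python3 -c "
from h import *
plan([495.6,-138.3,200],1.82,10,1)"
```

```text
at [ 228.4  -499.57  215.62] [-3.14  0.    0.43] [ 0.07 -0.36 -0.35]
[0.0393, -0.0217, 0.0016] [0, 0, np.float64(-7.97)] 1 ;
[0.042, -0.0161, 0.0016] [0, 0, np.float64(-7.97)] 1 ;
[0.0438, -0.0101, 0.0016] [0, 0, np.float64(-7.97)] 1 ;
[0.0448, -0.0039, 0.0016] [0, 0, np.float64(-7.97)] 1 ;
[0.0449, 0.0023, 0.0016] [0, 0, np.float64(-7.97)] 1 ;
[0.0441, 0.0085, 0.0016] [0, 0, np.float64(-7.97)] 1 ;
[0.0425, 0.0145, 0.0016] [0, 0, np.float64(-7.97)] 1 ;
[0.0401, 0.0203, 0.0016] [0, 0, np.float64(-7.97)] 1 ;
[0.0369, 0.0257, 0.0016] [0, 0, np.float64(-7.97)] 1 ;
[0.033, 0.0305, 0.0016] [0, 0, np.float64(-7.97)] 1 ;
```

Emit:
apply_moves --moves '[0.039,-0.022,0.0015,0,0,-8,1,0.042,-0.016,0.0015,0,0,-8,1,0.044,-0.01,0.0015,0,0,-8,1,0.045,-0.004,0.0015,0,0,-8,1,0.045,0.002,0.0015,0,0,-8,1]' --force 40

```text
time_s: 0.72
tcp_pos: [362.4, -317.4, 208.6]
ee_rot: [-3.141, -0.0, 1.132]
wrist_force: [0.5, -0.4, -0.4]
gripper_width: 0.0
```

Emit:
apply_moves --moves '[0.044,0.0085,0.0015,0,0,-8,1,0.0425,0.0145,0.0015,0,0,-8,1,0.04,0.02,0.0015,0,0,-8,1,0.037,0.026,0.0015,0,0,-8,1,0.033,0.0305,0.0015,0,0,-8,1]'

```text
time_s: 1.35
tcp_pos: [495.2, -136.6, 201.1]
ee_rot: [-3.141, -0.0, 1.829]
wrist_force: [0.4, -1.1, -0.1]
gripper_width: 0.3
```

Emit:
apply_moves --moves '[0,0,0,0,0,0,1,0,0,0,0,0,0,1]'

```text
time_s: 1.6
tcp_pos: [494.1, -138.4, 201.0]
ee_rot: [-3.14, 0.0, 1.824]
wrist_force: [0.3, -0.8, -0.6]
gripper_width: 0.1
```

```bash
python3 -c "
from h import *
plan([495.6,-138.3,98],1.82,3,1);print(bot.sense()['gripper_width'])"
```

```text
at [ 494.13 -138.42  201.05] [-3.14  0.    1.82] [ 0.3  -0.81 -0.6 ]
[-0.0001, 0.0005, 0.0343] [0, 0, np.float64(0.08)] 1 ;
[-0.0001, 0.0005, 0.0343] [0, 0, np.float64(0.08)] 1 ;
[-0.0001, 0.0005, 0.0343] [0, 0, np.float64(0.08)] 1 ;
0.09250655773431751
```

Emit:
apply_moves --moves '[0,0,0.034,0,0,0,1,0,0,0.034,0,0,0,1,0,0.0015,0.034,0,0,0,1,0,0,0,0,0,0,1]'

```text
time_s: 2.1
tcp_pos: [492.7, -138.8, 97.0]
ee_rot: [-3.135, -0.003, 1.822]
wrist_force: [-0.2, 0.6, 0.8]
gripper_width: 0.1
```

Emit:
apply_moves --moves '[-0.008,0,0,0,0,0,1,-0.008,0,0,0,0,0,1,-0.006,0,0,0,0,0,1,-0.006,0,0,0,0,0,1]'

```text
time_s: 2.6
tcp_pos: [503.8, -165.3, 100.2]
ee_rot: [3.141, 0.001, 1.825]
wrist_force: [1.1, 0.1, 0.6]
gripper_width: 0.1
```

Emit:
apply_moves --moves '[-0.006,0,0,0,0,0,1,-0.006,0,0,0,0,0,1,-0.006,0,0,0,0,0,1]'

```text
time_s: 2.98
tcp_pos: [507.9, -182.2, 99.5]
ee_rot: [-3.141, -0.0, 1.825]
wrist_force: [-1.1, -0.4, 0.8]
gripper_width: 0.2
```

```bash
python3 - <<'E'
from h import *
o=np.zeros((600,800,3),np.uint8)
t=cv2.cvtColor(bot.snapshot("top"),cv2.COLOR_RGB2BGR);s=cv2.cvtColor(bot.snapshot("side"),cv2.COLOR_RGB2BGR)
o[:400,:400]=crop(t,330,180,100,100,4);o[:600,400:]=crop(s,290,100,80,120,5)
cv2.imwrite("pics/c.png",o);print(bot.sense()["wrist_force"])
E
```

```text
[ 0.15  0.11 -0.44]
```

View pics/c.png

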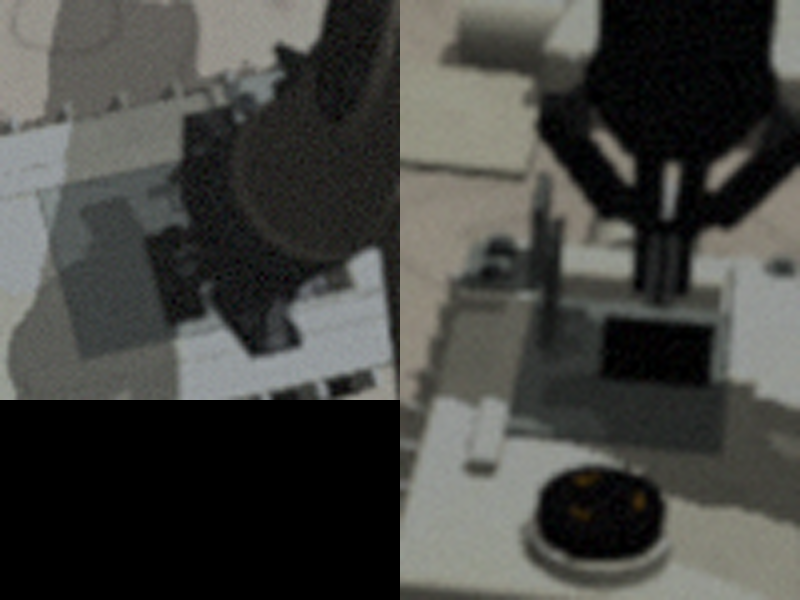

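Pull (top crop (175,275)) hasn't moved. The fingertips, at side crop (665,300), appear beyond or above it. I'll check with projections.

```bash
python3 - <<'E'
from h import *
p=bot.sense()["tcp_pos"];print(p)
for z in(p[2]-8,p[2],p[2]+30): print(proj("side",[p[0],p[1],z]),proj("top",[p[0],p[1],z]))
print("seen tip side",(290+665/5,100+300/5))
print(onz("side",(423-0-0,160),91))
print(onz("side",(290+265/5,160),91),onz("side",(343,160),115))
E
```

```text
[ 507.89 -182.95   99.5 ]
[[341.41 167.36]] [[376.46 246.43]]
[[341.7  164.42]] [[377.36 245.79]]
[[342.81 153.14]] [[380.87 243.28]]
seen tip side (423.0, 160.0)
[ 337.03 -301.45   91.  ]
[ 515.62 -219.29   91.  ] [ 504.34 -177.52  115.  ]
```

Pull unchanged, no contact force, and the tips appear about 20 mm higher than reported. I'll back off and measure the fingertip in both views.

Emit:
apply_moves --moves '[0.008,0,-0.008,0,0,0,1,0.015,0,0,0,0,0,1,0.015,0,0,0,0,0,1,0.015,0,0,0,0,0,1,0,0,0,0,0,0,1]'

```text
time_s: 3.7
tcp_pos: [494.2, -128.3, 107.6]
ee_rot: [-3.141, -0.001, 1.829]
wrist_force: [-0.1, -1.0, 0.2]
gripper_width: 0.1
```

```bash
python3 - <<'E'
from h import *
o=np.zeros((600,800,3),np.uint8)
t=cv2.cvtColor(bot.snapshot("top"),cv2.COLOR_RGB2BGR);s=cv2.cvtColor(bot.snapshot("side"),cv2.COLOR_RGB2BGR)
o[:400,:400]=crop(t,320,190,100,100,4);o[:600,400:]=crop(s,290,100,80,120,5)
p=bot.sense()["tcp_pos"];print(p,bot.sense()["ee_rot"])
for z in(p[2]-8,p[2],p[2]+20): print(proj("side",[p[0],p[1],z]),proj("top",[p[0],p[1],z]))
a=proj("side",[p[0],p[1],p[2]-8])[0];cv2.circle(o,(int(400+(a[0]-290)*5),int((a[1]-100)*5)),4,(0,0,255),1)
a=proj("top",[p[0],p[1],p[2]-8])[0];cv2.circle(o,(int((a[0]-320)*4),int((a[1]-190)*4)),4,(0,0,255),1)
cv2.imwrite("pics/d.png",o)
E
```

```text
[ 494.49 -130.76  107.62] [-3.14  0.    1.83]
[[340.18 176.2 ]] [[353.77 250.94]]
[[340.47 173.16]] [[354.47 250.34]]
[[341.23 165.4 ]] [[356.28 248.77]]
```

View pics/d.png

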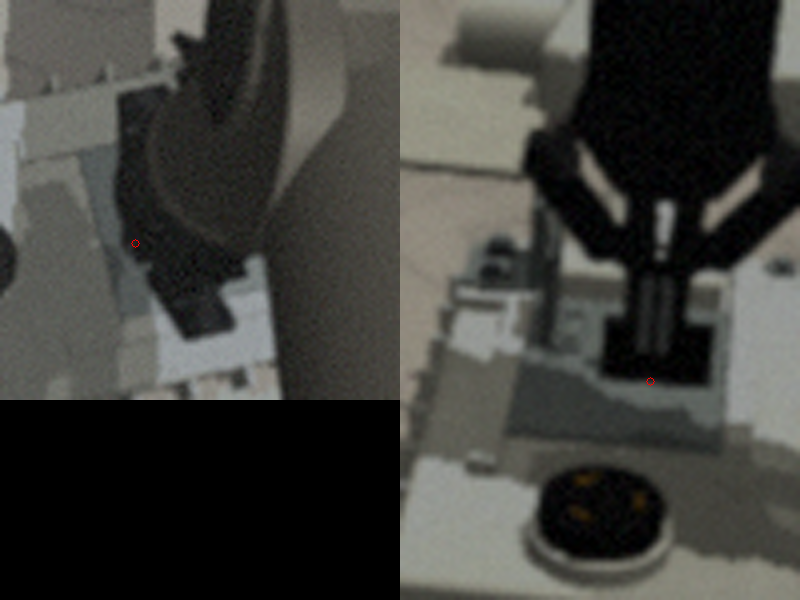

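Tip in the side view is at crop (655,355), against a predicted (650,380). So the tips are higher than reported, and I'll settle it by gently touching the cover plate (z=79).

Emit:
apply_moves --moves '[0,0,0.006,0,0,0,1,0,0,0.006,0,0,0,1,0,0,0.002,0,0,0,1,0,0,0,0,0,0,1]'

```text
time_s: 4.3
tcp_pos: [494.3, -130.7, 93.2]
ee_rot: [-3.141, -0.0, 1.825]
wrist_force: [0.3, 0.2, -1.2]
gripper_width: -0.0
```

Emit:
apply_moves --moves '[0,0,0.002,0,0,0,1,0,0,0.002,0,0,0,1,0,0,0.001,0,0,0,1,0,0,0,0,0,0,1]'

```text
time_s: 4.8
tcp_pos: [494.4, -130.6, 88.5]
ee_rot: [-3.141, -0.0, 1.825]
wrist_force: [0.3, 0.1, 1.1]
gripper_width: 0.2
```

Emit:
apply_moves --moves '[0,0,0.001,0,0,0,1,0,0,0.001,0,0,0,1,0,0,0.001,0,0,0,1,0,0,0,0,0,0,1]'

```text
time_s: 5.3
tcp_pos: [494.4, -130.6, 85.5]
ee_rot: [-3.141, -0.0, 1.825]
wrist_force: [0.5, 1.7, 0.4]
gripper_width: -0.1
```

Emit:
apply_moves --moves '[0,0,0.001,0,0,0,1,0,0,0.001,0,0,0,1,0,0,0.001,0,0,0,1,0,0,0,0,0,0,1]'

```text
time_s: 5.8
tcp_pos: [494.4, -130.6, 82.5]
ee_rot: [-3.141, -0.0, 1.825]
wrist_force: [0.6, -0.0, -0.2]
gripper_width: -0.0
```

Emit:
apply_moves --moves '[0,0,0.001,0,0,0,1,0,0,0.001,0,0,0,1,0,0,0.001,0,0,0,1,0,0,0.001,0,0,0,1,0,0,0,0,0,0,1]'

```text
time_s: 6.42
tcp_pos: [494.4, -130.6, 78.5]
ee_rot: [-3.141, -0.0, 1.825]
wrist_force: [0.2, 0.4, -0.4]
gripper_width: -0.1
```

```bash
python3 - <<'E'
from h import *
s=cv2.cvtColor(bot.snapshot("side"),cv2.COLOR_RGB2BGR)
p=bot.sense()["tcp_pos"];a=proj("side",[p[0],p[1],p[2]-8])[0];print(p,a,bot.sense()["wrist_force"])
o=crop(s,300,130,80,80,7);o=cv2.convertScaleAbs(o,alpha=2,beta=20)
cv2.circle(o,(int((a[0]-300)*7),int((a[1]-130)*7)),4,(0,0,255),1)
cv2.imwrite("pics/e.png",o)
E
```

```text
[ 494.48 -130.57   78.54] [339.1  187.04] [ 0.12 -0.26 -0.13]
```

View pics/e.png

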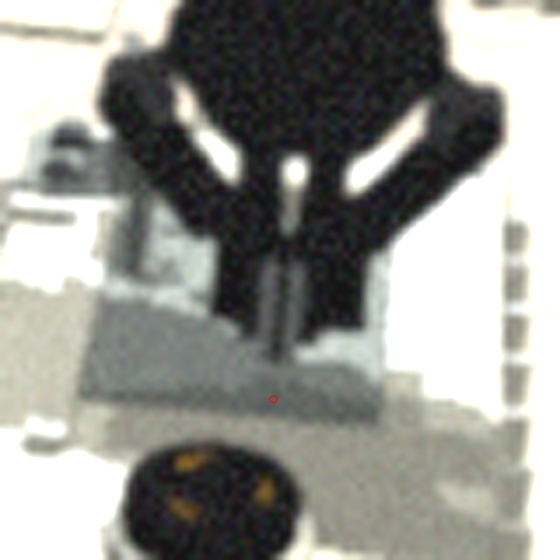

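Emit:
apply_moves --moves '[0,0,0.001,0,0,0,1,0,0,0.001,0,0,0,1,0,0,0.001,0,0,0,1,0,0,0.001,0,0,0,1,0,0,0,0,0,0,1]'

```text
time_s: 7.1
tcp_pos: [494.4, -130.6, 74.5]
ee_rot: [-3.141, -0.0, 1.825]
wrist_force: [-0.3, 0.4, -0.3]
gripper_width: 0.0
```

Emit:
apply_moves --moves '[0,0,0.001,0,0,0,1,0,0,0.001,0,0,0,1,0,0,0.001,0,0,0,1,0,0,0,0,0,0,1]'

```text
time_s: 7.6
tcp_pos: [494.4, -130.5, 71.5]
ee_rot: [-3.141, -0.0, 1.825]
wrist_force: [-0.3, -0.2, 0.9]
gripper_width: 0.1
```

Emit:
apply_moves --moves '[0,0,0.001,0,0,0,1,0,0,0.001,0,0,0,1,0,0,0,0,0,0,1]'

```text
time_s: 7.98
tcp_pos: [494.4, -130.6, 69.5]
ee_rot: [-3.141, -0.0, 1.825]
wrist_force: [0.3, -0.1, 0.4]
gripper_width: 0.3
```

Emit:
apply_moves --moves '[0,0,0.001,0,0,0,1,0,0,0.001,0,0,0,1,0,0,0,0,0,0,1]'

```text
time_s: 8.35
tcp_pos: [494.4, -130.6, 67.5]
ee_rot: [-3.141, -0.0, 1.825]
wrist_force: [0.2, 0.3, 0.1]
gripper_width: -0.1
```

```bash
python3 - <<'E'
from h import *
s=cv2.cvtColor(bot.snapshot("side"),cv2.COLOR_RGB2BGR)
t=cv2.cvtColor(bot.snapshot("top"),cv2.COLOR_RGB2BGR)
p=bot.sense()["tcp_pos"];a=proj("side",[p[0],p[1],p[2]-8])[0];print(p,a,bot.sense()["wrist_force"],bot.sense()["joint_efforts"])
o=np.zeros((560,800,3),np.uint8)
o[:560,:400]=crop(s,310,130,50,70,8);o[:400,400:]=crop(t,320,215,50,50,8);o=cv2.convertScaleAbs(o,alpha=2,beta=20)
cv2.circle(o,(int((a[0]-310)*8),int((a[1]-130)*8)),4,(0,0,255),1)
cv2.imwrite("pics/f.png",o)
E
```

```text
[ 494.52 -130.6    67.6 ] [338.7  190.99] [ 0.75  0.5  -1.36] [  0.   -36.4   -3.78 -19.22   0.01   0.    -0.  ]
```

View pics/f.png

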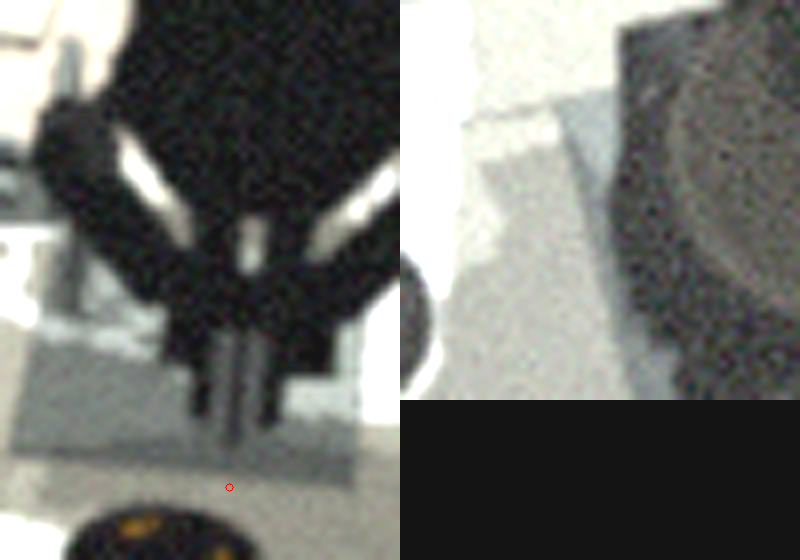

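Tip is at side crop (240,430), about 18 mm higher than the pose implies and just above the plate. I'll continue to contact.

Emit:
apply_moves --moves '[0,0,0.001,0,0,0,1,0,0,0.001,0,0,0,1,0,0,0,0,0,0,1]'

```text
time_s: 8.82
tcp_pos: [494.4, -130.6, 65.4]
ee_rot: [-3.141, -0.0, 1.825]
wrist_force: [-0.4, 0.7, 0.7]
gripper_width: 0.2
```

Emit:
apply_moves --moves '[0,0,0.001,0,0,0,1,0,0,0.001,0,0,0,1,0,0,0,0,0,0,1]'

```text
time_s: 9.2
tcp_pos: [494.6, -130.6, 64.4]
ee_rot: [3.142, 0.0, 1.825]
wrist_force: [-2.4, -0.2, 5.2]
gripper_width: -0.2
```

Emit:
apply_moves --moves '[0,0,0.001,0,0,0,1,0,0,0.001,0,0,0,1,0,0,0,0,0,0,1]'

```text
time_s: 9.57
tcp_pos: [494.7, -130.6, 64.3]
ee_rot: [-3.141, 0.001, 1.825]
wrist_force: [-5.3, 0.1, 16.8]
gripper_width: -0.5
```

Contact is at TCP z = 64.4 on the 79 mm plate, so the tips really sit at TCP z + 14.6. I'll use that from here: raise to tips at about 90, then push.

Emit:
apply_moves --moves '[0,0,-0.006,0,0,0,1,0,0,-0.007,0,0,0,1,-0.008,0,0,0,0,0,1,-0.008,0,0,0,0,0,1,0,0,0,0,0,0,1]'

```text
time_s: 10.2
tcp_pos: [498.4, -147.6, 74.1]
ee_rot: [-3.141, 0.0, 1.823]
wrist_force: [0.9, -0.5, 0.4]
gripper_width: -0.1
```

Emit:
apply_moves --moves '[-0.005,0,0,0,0,0,1,-0.005,0,0,0,0,0,1,-0.005,0,0,0,0,0,1]'

```text
time_s: 10.58
tcp_pos: [502.4, -160.9, 74.5]
ee_rot: [-3.141, 0.0, 1.825]
wrist_force: [-1.0, 0.6, -0.5]
gripper_width: 0.1
```

Emit:
apply_moves --moves '[-0.005,0,0,0,0,0,1,-0.005,0,0,0,0,0,1,-0.005,0,0,0,0,0,1]'

```text
time_s: 10.95
tcp_pos: [505.8, -174.4, 74.6]
ee_rot: [-3.141, -0.001, 1.826]
wrist_force: [-1.9, 2.4, 2.3]
gripper_width: -0.1
```

Emit:
apply_moves --moves '[-0.006,0,0,0,0,0,1,-0.006,0,0,0,0,0,1,-0.006,0,0,0,0,0,1]'

```text
time_s: 11.32
tcp_pos: [510.7, -192.9, 74.6]
ee_rot: [-3.142, -0.0, 1.825]
wrist_force: [-0.9, 3.7, 1.5]
gripper_width: 0.2
```

Emit:
apply_moves --moves '[-0.006,0,0,0,0,0,1,-0.006,0,0,0,0,0,1,-0.003,0,0,0,0,0,1]'

```text
time_s: 11.7
tcp_pos: [514.6, -207.7, 74.6]
ee_rot: [3.141, 0.0, 1.825]
wrist_force: [-0.9, 2.8, 1.6]
gripper_width: 0.1
```

Emit:
apply_moves --moves '[-0.003,0,0,0,0,0,1,-0.003,0,0,0,0,0,1,-0.003,0,0,0,0,0,1]'

```text
time_s: 12.08
tcp_pos: [514.8, -209.3, 74.6]
ee_rot: [-3.138, -0.01, 1.828]
wrist_force: [-7.4, 13.4, 9.5]
gripper_width: -0.3
```

Emit:
apply_moves --moves '[0.008,0,0,0,0,0,1,0.006,0,-0.02,0,0,0,1,0,0,-0.05,0,0,0,0,0,0,-0.03,0,0,0,-1,0,0,0,0,0,0,-1]'

```text
time_s: 12.7
tcp_pos: [515.7, -204.7, 177.9]
ee_rot: [3.135, 0.007, 1.824]
wrist_force: [-0.3, 0.4, 0.0]
gripper_width: 54.4
```

```bash
python3 -c "
from h import *
print('bottle',onz('top',(247,165),75))
plan([555,214.5,165],1.205,9,-1)"
```

```text
bottle [694.8  116.76  75.  ]
at [ 515.75 -204.7   177.89] [3.14 0.01 1.82] [-0.26  0.45  0.03]
[0.044, 0.0159, 0.0014] [0, 0, np.float64(3.94)] -1 ;
[0.045, 0.0128, 0.0014] [0, 0, np.float64(3.94)] -1 ;
[0.0458, 0.0097, 0.0014] [0, 0, np.float64(3.94)] -1 ;
[0.0463, 0.0065, 0.0014] [0, 0, np.float64(3.94)] -1 ;
[0.0467, 0.0033, 0.0014] [0, 0, np.float64(3.94)] -1 ;
[0.0468, 0.0001, 0.0014] [0, 0, np.float64(3.94)] -1 ;
[0.0467, -0.0031, 0.0014] [0, 0, np.float64(3.94)] -1 ;
[0.0464, -0.0063, 0.0014] [0, 0, np.float64(3.94)] -1 ;
[0.0458, -0.0095, 0.0014] [0, 0, np.float64(3.94)] -1 ;
```

Emit:
apply_moves --moves '[0.044,0.016,0.0015,0,0,4,-1,0.045,0.013,0.0015,0,0,4,-1,0.046,0.0095,0.0015,0,0,4,-1,0.046,0.0065,0.0015,0,0,4,-1,0.0465,0.0035,0.0015,0,0,4,-1]'

```text
time_s: 13.32
tcp_pos: [535.3, 30.4, 165.8]
ee_rot: [-3.141, 0.002, 1.472]
wrist_force: [1.1, -0.2, -0.6]
gripper_width: 85.6
```

Emit:
apply_moves --moves '[0.047,0,0.0015,0,0,4,-1,0.0465,-0.003,0.0015,0,0,4,-1,0.046,-0.006,0.0015,0,0,3.5,-1,0.043,-0.0095,0,0,0,4,-1,0,0,0,0,0,0,-1]'

```text
time_s: 13.95
tcp_pos: [551.4, 218.6, 161.2]
ee_rot: [-3.14, -0.002, 1.213]
wrist_force: [-0.7, -0.3, -0.5]
gripper_width: 85.1
```

```bash
python3 - <<'E'
from h import *
t=cv2.cvtColor(bot.snapshot("top"),cv2.COLOR_RGB2BGR);s=cv2.cvtColor(bot.snapshot("side"),cv2.COLOR_RGB2BGR)
cv2.imwrite("pics/t2.png",t);cv2.imwrite("pics/s2.png",s)
def blob(im,x,y,w,h,th=45):
    m=(im.max(2)<th).astype(np.uint8);q=np.zeros_like(m);q[y:y+h,x:x+w]=m[y:y+h,x:x+w]
    c=max(cv2.findContours(q,cv2.RETR_EXTERNAL,cv2.CHAIN_APPROX_NONE)[0],key=cv2.contourArea);return cv2.minAreaRect(c)
print("pull",blob(t,370,225,45,40),blob(s,328,135,40,32))
S=bot.sense();print(S["tcp_pos"],S["ee_rot"],S["gripper_width"])
o=np.zeros((600,800,3),np.uint8)
o[:300,:400]=crop(t,360,195,80,60,5);o[300:,:400]=crop(t,165,185,80,60,5)
o[:300,400:]=crop(s,290,125,80,60,5);o[300:,400:]=crop(s,198,240,80,60,5)
cv2.imwrite("pics/g.png",cv2.convertScaleAbs(o,alpha=1.6,beta=15))
E
```

```text
pull ((393.51153564453125, 243.54232788085938), (22.01415252685547, 8.77057933807373), 74.74488067626953) ((342.1087951660156, 160.08529663085938), (20.32457160949707, 11.504476547241211), 4.39870548248291)
[552.75 212.66 161.2 ] [3.14 0.   1.21] 85.4467657582231
```

View pics/g.png

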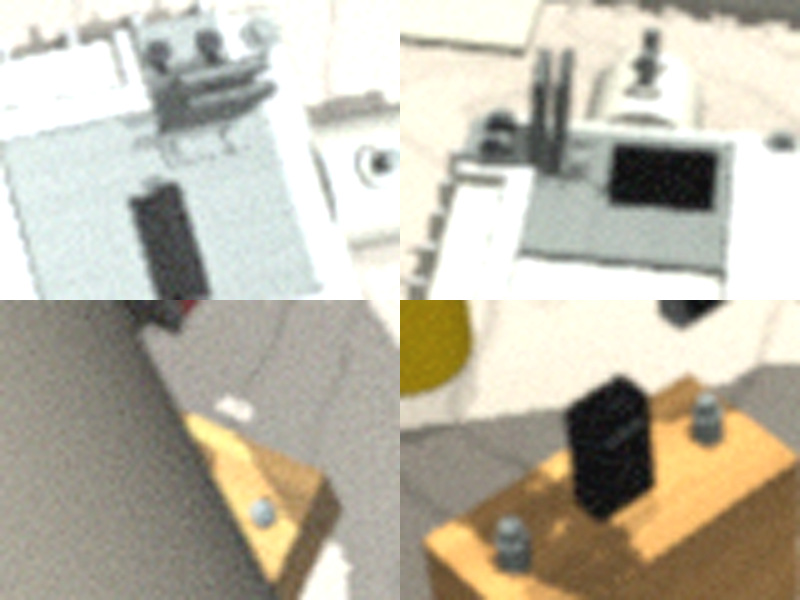

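Cover shut: the lugs now stand side by side (side crop (540,50) and (565,50)) and the pull moved about 48 mm, to top px (393.5,243.5). Gauge still stands in its block, with its handle at side crop (610,445).

```bash
python3 - <<'E'
from h import *
ux=np.array([np.cos(-1.32),np.sin(-1.32),0]);uy=np.array([-ux[1],ux[0],0]);O=np.array([513.2,-154.5,0])
hs=lambda p:np.array([(p-O)@ux,(p-O)@uy,p[2]])
print("tip f side@82",onz("side",(340,183.7),82.2),"vs 494.5,-130.6")
print("pull now",hs(onz("top",(393.5,243.5),92)),hs(onz("side",(342.1,160.1),92)),tri((342.1,160.1),(393.5,243.5)))
s=cv2.imread("pics/s2.png")
m=(s.max(2)<50).astype(np.uint8);m[:254]=0;m[286:]=0;m[:,:228]=0;m[:,251:]=0
c=max(cv2.findContours(m,cv2.RETR_EXTERNAL,cv2.CHAIN_APPROX_NONE)[0],key=cv2.contourArea);r=cv2.minAreaRect(c);print(r,onz("side",r[0],97))
plan([555,214.5,80],1.205,2,-1)
E
```

```text
tip f side@82 [ 492.23 -127.25   82.2 ] vs 494.5,-130.6
pull now [ 65.33 -14.05  92.  ] [ 60.67 -11.62  92.  ] (array([ 517.55, -222.16,   88.51]), np.float64(2.1264419685507363))
((239.4066162109375, 270.005859375), (27.758338928222656, 16.405488967895508), 86.42366790771484) [555.03 217.94  97.  ]
at [552.75 212.66 161.2 ] [3.14 0.   1.21] [-0.09 -1.12 -0.59]
[0.0013, 0.0007, 0.0406] [0, 0, np.float64(0.03)] -1 ;
[0.0013, 0.0007, 0.0406] [0, 0, np.float64(0.03)] -1 ;
```

Emit:
apply_moves --moves '[0.001,0.0005,0.04,0,0,0,-1,0.001,0.0005,0.04,0,0,0,-1,0.001,0.0005,0.008,0,0,0,-1,0,0,0.003,0,0,0,-1,0,0,0,0,0,0,-1]'

```text
time_s: 14.68
tcp_pos: [556.5, 215.9, 73.1]
ee_rot: [3.139, -0.002, 1.205]
wrist_force: [1.2, -0.1, 0.5]
gripper_width: 85.1
```

```bash
python3 - <<'E'
from h import *
s=cv2.cvtColor(bot.snapshot("side"),cv2.COLOR_RGB2BGR);S=bot.sense();print(S["tcp_pos"],S["ee_rot"],S["wrist_force"])
cv2.imwrite("pics/i.png",cv2.convertScaleAbs(crop(s,195,210,90,80,6),alpha=1.8,beta=15))
E
```

```text
[556.48 216.19  73.32] [ 3.14 -0.    1.21] [0.63 0.37 0.01]
```

View pics/i.png

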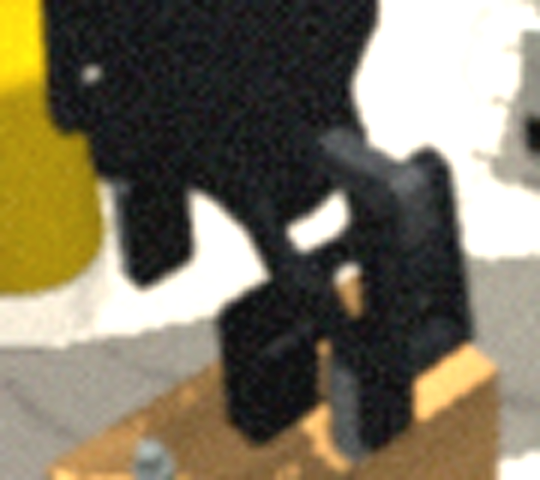

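Fingers straddle the handle: left tip (145,285), right tip (360,455), handle centre (265,370). I'll go 6 mm lower and close.

Emit:
apply_moves --moves '[-0.001,0,0.003,0,0,0,-1,0,0,0.003,0,0,0,-1,0,0,0,0,0,0,1,0,0,0,0,0,0,1,0,0,0,0,0,0,1]' --force 40

```text
time_s: 15.35
tcp_pos: [554.9, 215.1, 65.6]
ee_rot: [3.142, -0.0, 1.206]
wrist_force: [0.2, 0.1, 0.2]
gripper_width: 31.8
```

Emit:
apply_moves --moves '[0,0,0,0,0,0,1,0,0,0,0,0,0,1]' --force 40

```text
time_s: 15.6
tcp_pos: [555.0, 215.0, 65.7]
ee_rot: [3.141, -0.0, 1.205]
wrist_force: [0.5, -0.5, 0.5]
gripper_width: 15.4
```

Emit:
apply_moves --moves '[0,0,0,0,0,0,1,0,0,-0.01,0,0,0,1,0,0,-0.025,0,0,0,1,0,0,-0.04,0,0,0,1,0,0,-0.04,0,0,0,1]' --force 60

```text
time_s: 16.23
tcp_pos: [554.2, 215.1, 181.9]
ee_rot: [-3.141, 0.0, 1.206]
wrist_force: [0.3, 0.4, -0.4]
gripper_width: 15.4
```

Emit:
apply_moves --moves '[0,0,-0.035,0,0,0,1,0,0,0,0,0,0,1]'

```text
time_s: 16.48
tcp_pos: [556.5, 216.4, 219.6]
ee_rot: [3.136, -0.005, 1.206]
wrist_force: [1.2, -0.3, -0.7]
gripper_width: 15.2
```

```bash
python3 - <<'E'
from h import *
s=bot.sense();print(s["gripper_width"])
f=lambda X,Y,x0,y0,k:(x0+(X+.5)/k-.5,y0+(Y+.5)/k-.5)
print("gap side",onz("side",f(552,50,290-80,125,5),131))  # crop g right panel starts at 400
print("gap top",onz("top",f(222,85,360,195,5),131))
ux=np.array([np.cos(-1.32),np.sin(-1.32),0]);uy=np.array([-ux[1],ux[0],0]);O=np.array([513.2,-154.5,0])
t=cv2.imread("pics/t2.png");sd=cv2.imread("pics/s2.png")
o=np.zeros((520,800,3),np.uint8);o[:480,:480]=crop(t,380,195,40,40,12);o[:480,480:]=crop(sd,305,128,26,40,12)[:, :320]
cv2.imwrite("pics/j.png",cv2.convertScaleAbs(o,alpha=1.6,beta=10))
E
```

```text
15.157680364138907
gap side [ 589.05 -248.82  131.  ]
gap top [ 579.24 -235.21  131.  ]Traceback (most recent call last):
  File "<stdin>", line 8, in <module>
ValueError: could not broadcast input array from shape (480,312,3) into shape (480,320,3)
```

```bash
python3 -c "
from h import *
plan([582,-238,210],1.82,10,1)"
```

```text
at [556.45 216.41 219.6 ] [ 3.14 -0.01  1.21] [ 1.2  -0.33 -0.68]
[-0.0415, 0.0186, 0.001] [0, 0, np.float64(-3.52)] 1 ;
[-0.0426, 0.016, 0.001] [0, 0, np.float64(-3.52)] 1 ;
[-0.0435, 0.0134, 0.001] [0, 0, np.float64(-3.52)] 1 ;
[-0.0442, 0.0107, 0.001] [0, 0, np.float64(-3.52)] 1 ;
[-0.0448, 0.0079, 0.001] [0, 0, np.float64(-3.52)] 1 ;
[-0.0452, 0.0052, 0.001] [0, 0, np.float64(-3.52)] 1 ;
[-0.0454, 0.0024, 0.001] [0, 0, np.float64(-3.52)] 1 ;
[-0.0455, -0.0004, 0.001] [0, 0, np.float64(-3.52)] 1 ;
[-0.0454, -0.0032, 0.001] [0, 0, np.float64(-3.52)] 1 ;
[-0.0451, -0.006, 0.001] [0, 0, np.float64(-3.52)] 1 ;
```

Emit:
apply_moves --moves '[-0.0415,0.0185,0.001,0,0,-3.5,1,-0.0425,0.016,0.001,0,0,-3.5,1,-0.0435,0.0135,0.001,0,0,-3.5,1,-0.044,0.0105,0.001,0,0,-3.5,1,-0.045,0.008,0.001,0,0,-3.5,1]'

```text
time_s: 17.1
tcp_pos: [566.1, -13.4, 209.1]
ee_rot: [-3.139, 0.0, 1.513]
wrist_force: [0.1, 0.3, -0.5]
gripper_width: 15.3
```

Emit:
apply_moves --moves '[-0.045,0.005,0.001,0,0,-3.5,1,-0.0455,0.0025,0.001,0,0,-3.5,1,-0.0455,-0.0005,0.001,0,0,-3.5,1,-0.0455,-0.003,0.001,0,0,-3.5,1,-0.045,-0.006,0.001,0,0,-3.5,1]'

```text
time_s: 17.73
tcp_pos: [578.4, -240.0, 203.9]
ee_rot: [-3.139, -0.002, 1.819]
wrist_force: [0.4, 0.8, -1.9]
gripper_width: 15.4
```

Emit:
apply_moves --moves '[0,0,0,0,0,0,1,0,0,0,0,0,0,1,0,0,0,0,0,0,1]'

```text
time_s: 18.1
tcp_pos: [579.6, -236.6, 205.2]
ee_rot: [-3.141, -0.002, 1.819]
wrist_force: [0.6, 0.3, -0.7]
gripper_width: 15.8
```

```bash
python3 - <<'E'
from h import *
s=cv2.cvtColor(bot.snapshot("side"),cv2.COLOR_RGB2BGR);t=cv2.cvtColor(bot.snapshot("top"),cv2.COLOR_RGB2BGR)
cv2.imwrite("pics/s3.png",s);cv2.imwrite("pics/t3.png",t)
S=bot.sense();p=S["tcp_pos"];print(p,S["ee_rot"],S["wrist_force"],S["gripper_width"])
print(proj("side",[p[0],p[1],p[2]-57.7]),proj("top",[p[0],p[1],p[2]-57.7]))
t2=cv2.imread("pics/t2.png")
o=np.zeros((600,800,3),np.uint8);o[:600,:400]=crop(s,300,105,40,60,10)
o[:400,400:]=crop(t2,380,195,40,40,10);o[400:,400:]=crop(t,370,190,80,40,5)
cv2.imwrite("pics/k.png",cv2.convertScaleAbs(o,alpha=1.7,beta=10))
E
```

```text
[ 579.74 -237.12  205.64] [ 3.14 -0.    1.82] [-0.4  -0.25 -1.04] 15.332738150772558
[[322.25 130.88]] [[407.37 209.32]]
```

View pics/k.png

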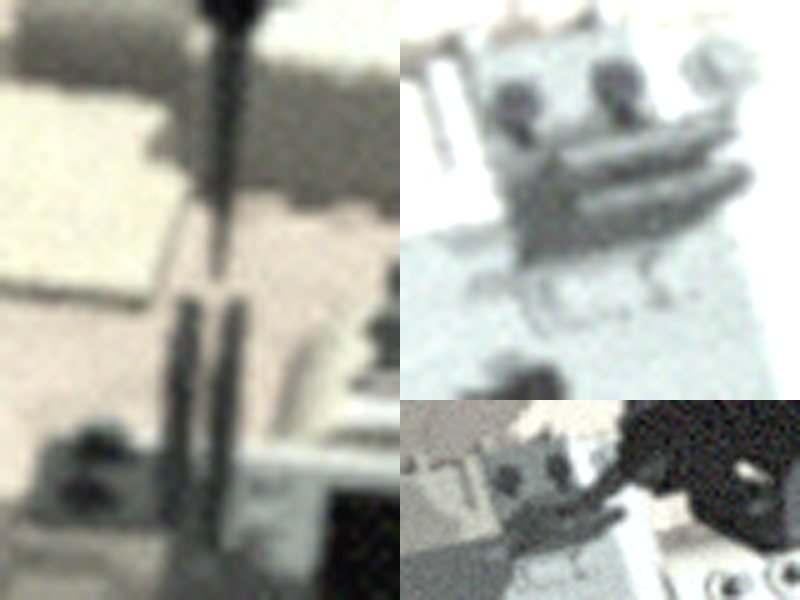

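Side crop (left, 10x): gauge tip is at (218,280) and the lugs' far-end tops at (190,300) and (235,300). Top crop (upper right): keeper top bar runs (565,160)-(735,125), cover lug bar (580,205)-(745,175).

```bash
python3 - <<'E'
from h import *
ux=np.array([np.cos(-1.32),np.sin(-1.32),0]);uy=np.array([-ux[1],ux[0],0])
f=lambda X,Y:(380+(X-400+.5)/10-.5,195+(Y+.5)/10-.5)
g=lambda P:( (P[0]-300+.5)*10-.5,(P[1]-105+.5)*10-.5)
K=[onz("top",f(*p),131) for p in((565,160),(735,125))];L=[onz("top",f(*p),131) for p in((580,205),(745,175))]
for a in(K,L):d=a[1]-a[0];print(a,np.linalg.norm(d),np.arctan2(d[1],d[0]))
M=(sum(K)+sum(L))/4;print("mouth",M,"sep",((sum(K)-sum(L))/2)@uy)
p=bot.sense()["tcp_pos"];d=M-p;print("tcp",p,"along ux",d@ux,"uy",d@uy)
print("side mouth",g(proj("side",M)[0]),"far keeper/lug tops",[g(proj("side",M+20*ux+s*uy)[0]) for s in(5.5,-5.5)],"near",[g(proj("side",M-20*ux+s*uy)[0]) for s in(5.5,-5.5)])
print("tip pred side",g(proj("side",[p[0],p[1],148])[0]))
E
```

```text
[array([ 580.87, -217.77,  131.  ]), array([ 590.38, -255.76,  131.  ])] 39.158353258802265 -1.3256733404765861
[array([ 570.91, -220.68,  131.  ]), array([ 579.16, -257.4 ,  131.  ])] 37.641148937684214 -1.349879429355051
mouth [ 580.33 -237.9   131.  ] sep 10.824894283765587
tcp [ 579.74 -237.12  205.64] along ux 0.9064947636333283 uy 0.37187113072191746
side mouth (np.float64(222.03494766723065), np.float64(324.7789968379662)) far keeper/lug tops [(np.float64(208.56531651441753), np.float64(288.01978587325505)), (np.float64(252.1113801071358), np.float64(291.5336893004739))] near [(np.float64(191.0205787473394), np.float64(359.05964294287696)), (np.float64(235.96730783645182), np.float64(362.79642695688165))]
tip pred side (np.float64(227.03656917584067), np.float64(263.11621221832024))
```

Emit:
apply_moves --moves '[-0.001,0.001,0.006,0,0,0,1,0,0,0.006,0,0,0,1,0,0,0.004,0,0,0,1,0,0,0.003,0,0,0,1,0,0,0,0,0,0,1]'

```text
time_s: 18.82
tcp_pos: [580.7, -239.8, 186.4]
ee_rot: [-3.141, -0.0, 1.816]
wrist_force: [0.1, -0.4, -1.5]
gripper_width: 15.4
```

Emit:
apply_moves --moves '[0,0,0.002,0,0,0,1,0,0,0.002,0,0,0,1,0,0,0.002,0,0,0,1,0,0,0,0,0,0,1]'

```text
time_s: 19.32
tcp_pos: [581.0, -239.6, 180.5]
ee_rot: [3.141, 0.0, 1.817]
wrist_force: [1.5, -0.0, -1.0]
gripper_width: 15.5
```

Emit:
apply_moves --moves '[0,0,0.002,0,0,0,1,0,0,0.002,0,0,0,1,0,0,0.001,0,0,0,1,0,0,0,0,0,0,1]'

```text
time_s: 19.82
tcp_pos: [581.2, -239.5, 175.7]
ee_rot: [3.14, 0.0, 1.817]
wrist_force: [2.8, -0.0, -1.1]
gripper_width: 15.4
```

```bash
cat > w.py <<'E'
from h import *
ux=np.array([np.cos(-1.32),np.sin(-1.32),0]);uy=np.array([-ux[1],ux[0],0])
S=[bot.sense()]
F=S[0]["wrist_force"];print("F ux,uy,z",F@ux,F@uy,F[2],"T",S[0]["ft_torque"]@ux,S[0]["ft_torque"]@uy,S[0]["ft_torque"][2],S[0]["tcp_pos"],S[0]["ee_rot"])
E
python3 w.py
```

```text
F ux,uy,z 0.7293450211555551 2.7043514511897584 -1.0989647267502205 T 0.6538332826588173 -0.08021489977487369 0.0033546190032637925 [ 581.23 -239.53  175.71] [3.14 0.   1.82]
```

Side force toward +uy means the blade touches the cover's lug, so I'll shift +uy.

Emit:
apply_moves --moves '[0,0.0012,0,0,0,0,1,0,0,0,0,0,0,1,0,0,0,0,0,0,1]'

```text
time_s: 20.2
tcp_pos: [581.5, -239.6, 175.4]
ee_rot: [-3.141, -0.0, 1.816]
wrist_force: [0.4, 0.1, -0.8]
gripper_width: 15.3
```

```bash
python3 w.py
```

```text
F ux,uy,z 0.041840776732997895 0.4439855066049599 -0.799266416887569 T 0.2674062383580003 0.058775952584170725 0.05672229011272209 [ 581.49 -239.56  175.38] [-3.14 -0.    1.82]
```

Emit:
apply_moves --moves '[0,0,0.002,0,0,0,1,0,0,0.002,0,0,0,1,0,0,0,0,0,0,1]'

```text
time_s: 20.58
tcp_pos: [581.7, -239.5, 171.2]
ee_rot: [-3.141, -0.0, 1.816]
wrist_force: [1.1, -0.2, -0.9]
gripper_width: 15.2
```

```bash
python3 w.py
```

```text
F ux,uy,z 0.47885876101540564 0.9781958672093937 -0.9003019002596423 T 0.30080629836479267 -0.0813769979216571 0.03708603031166262 [ 581.71 -239.52  171.23] [-3.14 -0.    1.82]
```

Emit:
apply_moves --moves '[0.0015,0.0008,0,0,0,0,1,0,0,0,0,0,0,1,0,0,0,0,0,0,1]'

```text
time_s: 20.95
tcp_pos: [582.1, -237.9, 171.5]
ee_rot: [-3.141, -0.0, 1.816]
wrist_force: [-0.1, 0.2, 0.2]
gripper_width: 14.7
```

```bash
python3 w.py
```

```text
F ux,uy,z -0.21457446960785181 -0.09725818753791467 0.23723116063691685 T -0.054602278015694734 0.017730980466713484 0.038186218045253614 [ 582.08 -237.88  171.51] [-3.14 -0.    1.82]
```

Emit:
apply_moves --moves '[0,0,0.0015,0,0,0,1,0,0,0.0015,0,0,0,1,0,0,0,0,0,0,1]'

```text
time_s: 21.32
tcp_pos: [582.1, -237.8, 168.3]
ee_rot: [-3.141, -0.0, 1.816]
wrist_force: [-0.0, 0.6, -1.1]
gripper_width: 15.3
```

```bash
python3 w.py
```

```text
F ux,uy,z -0.5486400239892202 0.1103209879247641 -1.1399118763145042 T 0.02195548578785302 -0.026629257626223053 0.03450371504344566 [ 582.08 -237.81  168.33] [-3.14 -0.    1.82]
```

Emit:
apply_moves --moves '[0,0,0.0015,0,0,0,1,0,0,0.0015,0,0,0,1,0,0,0,0,0,0,1]'

```text
time_s: 21.7
tcp_pos: [582.1, -237.8, 165.4]
ee_rot: [-3.141, -0.0, 1.816]
wrist_force: [-0.6, 0.2, -1.3]
gripper_width: 15.4
```

```bash
python3 w.py
```

```text
F ux,uy,z -0.3569021144476758 -0.5504499125608684 -1.3088241572609427 T 0.016006209867568698 0.04113984103068481 -0.007116987329832518 [ 582.13 -237.78  165.35] [-3.14 -0.    1.82]
```

Emit:
apply_moves --moves '[0,0,0.001,0,0,0,1,0,0,0.001,0,0,0,1,0,0,0,0,0,0,1]'

```text
time_s: 22.08
tcp_pos: [582.2, -237.8, 163.5]
ee_rot: [-3.141, -0.0, 1.816]
wrist_force: [0.2, 0.4, -0.2]
gripper_width: 15.4
```

```bash
python3 w.py
```

```text
F ux,uy,z -0.36086966052952363 0.2550562618915603 -0.243620455560558 T -0.01090992800021743 -0.008123267888395323 -0.049792381193625536 [ 582.2  -237.78  163.47] [-3.14 -0.    1.82]
```

Emit:
apply_moves --moves '[0,0,0.001,0,0,0,1,0,0,0.001,0,0,0,1,0,0,0,0,0,0,1]'

```text
time_s: 22.45
tcp_pos: [582.2, -237.8, 161.5]
ee_rot: [-3.141, -0.0, 1.816]
wrist_force: [-0.4, 1.3, -0.8]
gripper_width: 15.6
```

```bash
python3 w.py
```

```text
F ux,uy,z -1.321206218407983 -0.10038613808098229 -0.7934545937470696 T 0.0008624924597930094 0.001150855331066981 0.0007456495261350482 [ 582.2  -237.81  161.46] [-3.14 -0.    1.82]
```

Emit:
apply_moves --moves '[0,0,0.001,0,0,0,1,0,0,0.001,0,0,0,1,0,0,0,0,0,0,1]'

```text
time_s: 22.82
tcp_pos: [582.2, -237.8, 159.4]
ee_rot: [-3.141, -0.0, 1.816]
wrist_force: [-0.5, -0.3, -1.8]
gripper_width: 15.6
```

```bash
python3 w.py
```

```text
F ux,uy,z 0.12174251477321343 -0.5601431831987599 -1.7740238727561373 T 0.017993909266605452 -0.007818413089330805 -0.039685705230919216 [ 582.18 -237.81  159.44] [-3.14 -0.    1.82]
```

Emit:
apply_moves --moves '[0,0,0.001,0,0,0,1,0,0,0.001,0,0,0,1,0,0,0,0,0,0,1]'

```text
time_s: 23.2
tcp_pos: [582.2, -237.9, 157.5]
ee_rot: [-3.141, -0.0, 1.816]
wrist_force: [-0.3, -0.6, -1.7]
gripper_width: 15.3
```

```bash
python3 w.py
```

```text
F ux,uy,z 0.4921500045733559 -0.3991457922471973 -1.6595107481896256 T 0.04272842315735783 -0.04680064788452766 0.05384980172705526 [ 582.21 -237.87  157.47] [-3.14 -0.    1.82]
```

Emit:
apply_moves --moves '[0,0,0.001,0,0,0,1,0,0,0.001,0,0,0,1,0,0,0,0,0,0,1]'

```text
time_s: 23.58
tcp_pos: [582.3, -238.0, 156.0]
ee_rot: [3.141, 0.0, 1.816]
wrist_force: [-0.9, 0.0, 1.8]
gripper_width: 15.2
```

```bash
python3 w.py
```

```text
F ux,uy,z -0.23746390070510934 -0.9001867077516915 1.836738011734422 T -0.2797699209835194 0.09174745194368747 0.030327662308773703 [ 582.31 -237.95  156.03] [3.14 0.   1.82]
```

Emit:
apply_moves --moves '[0,-0.0004,0,0,0,0,1,0,0,0,0,0,0,1,0,0,0,0,0,0,1]'

```text
time_s: 23.95
tcp_pos: [582.3, -238.0, 156.0]
ee_rot: [3.141, 0.001, 1.816]
wrist_force: [0.4, 0.6, 3.1]
gripper_width: 15.2
```

```bash
python3 w.py
```

```text
F ux,uy,z -0.4915149587588479 0.49460751578247864 3.074024796610159 T -0.16179738411896352 -0.013482113308792183 0.07640454190899809 [ 582.29 -237.97  156.04] [3.14 0.   1.82]
```

Emit:
apply_moves --moves '[0,0,0.0005,0,0,0,1,0,0,0,0,0,0,1,0,0,0,0,0,0,1]'

```text
time_s: 24.32
tcp_pos: [582.3, -238.0, 155.6]
ee_rot: [3.141, 0.001, 1.816]
wrist_force: [-0.2, -0.4, 5.6]
gripper_width: 15.4
```

```bash
python3 w.py
```

```text
F ux,uy,z 0.3878093761343675 -0.28603545855236107 5.579381467214341 T -0.13713677028191318 0.01354826989693553 0.04350489808794913 [ 582.29 -237.99  155.57] [3.14 0.   1.82]
```

Emit:
apply_moves --moves '[0,-0.0004,0,0,0,0,1,0,0,0,0,0,0,1,0,0,0,0,0,0,1]'

```text
time_s: 24.7
tcp_pos: [582.2, -238.0, 155.5]
ee_rot: [3.14, 0.001, 1.816]
wrist_force: [0.7, 0.4, 5.8]
gripper_width: 15.2
```

```bash
python3 w.py; python3 - <<'E'
from h import *
s=cv2.cvtColor(bot.snapshot("side"),cv2.COLOR_RGB2BGR);t=cv2.cvtColor(bot.snapshot("top"),cv2.COLOR_RGB2BGR)
o=np.zeros((600,800,3),np.uint8);o[:600,:400]=crop(s,295,105,50,75,8);o[:300,400:]=crop(t,340,190,80,60,5)
o[300:,400:]=crop(s,180,250,80,60,5)
cv2.imwrite("pics/l.png",cv2.convertScaleAbs(o,alpha=1.7,beta=10))
import time
F=[]
for _ in range(6): bot.snapshot("side");F.append(bot.sense()["wrist_force"])
print(np.mean(F,0))
E
```

```text
F ux,uy,z -0.1952210409345673 0.8171598747377037 5.837552073650917 T 0.16667687787461105 -0.04393801875036259 0.050489383113321296 [ 582.21 -238.01  155.54] [3.14 0.   1.82]
[0.5  0.06 5.15]
```

View pics/l.png

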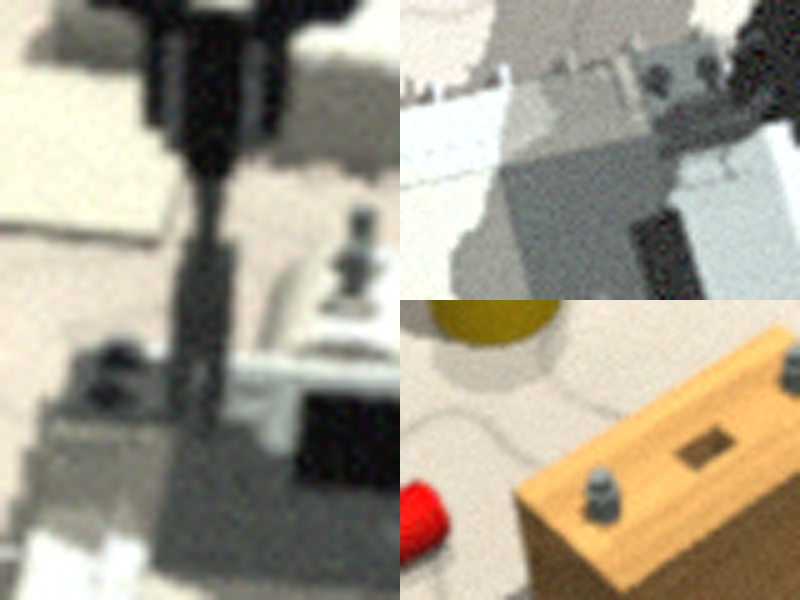

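Blade stands upright between the lugs (side crop (205,240)), the cover is still shut, and the block slot is empty. I'll do one small centring trim, then hand in.

Emit:
apply_moves --moves '[0,0.0002,0,0,0,0,1,0,0,0,0,0,0,1,0,0,0,0,0,0,1]'

```text
time_s: 25.48
tcp_pos: [582.2, -238.0, 155.5]
ee_rot: [3.14, 0.001, 1.816]
wrist_force: [0.0, -0.5, 6.3]
gripper_width: 15.6
```

```bash
python3 w.py; python3 -c "
from workcell import bot
print(bot.hand_in())"
```

```text
F ux,uy,z 0.46687696677622187 -0.07374926837443102 6.278290808807584 T 0.11250451903371839 -0.038866100501825276 0.03972916706275714 [ 582.23 -238.    155.51] [3.14 0.   1.82]
the job is handed in; nothing more can be done
None
```

I slid the cover shut to its end stop, then took the gauge from its block and lowered the blade down the gap until it dragged on both lugs. I handed in at about 25.5 s, still holding it there; no verdict was reported.

**Last checks**
- **Drag:** the upward force is about 6 N, with almost no side force. Moving the tool 0.4 mm sideways no longer moved the blade, so it touches both lugs.
- **Depth:** the blade is about 33 mm below the lug tops, which gives a gap of roughly 5.3 mm. That depth assumes the gauge was fully seated in its block when I gripped it.
- **Squareness:** the gauge is upright, and its turn is within about 0.005 rad of the measured housing direction.
- **Cover:** it stopped firmly at about 13 N, and the last picture shows it still shut.

**What disagreed**
- **Fingertip height:** the fingertips were about 23 mm higher than the reported tool pose and `bot.tips_ahead` imply. My first push passed over the pull without moving it. I then touched the cover plate gently (17 N) to measure the offset and used that value for the grasp.
- **Camera views:** the top and side views disagreed by about 2 mm on the gap's position, so I did the final centring by force. A small sideways twist of about 0.1 N·m remained.
- **Pictures:** I viewed 12, two over the budget of 10.

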